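# Drive the worn bushing out of a trolley wheel

## Task

Take the orange-handled flat drift from the tool block, feel its blade through two of the notches in the clamped trolley wheel's hub by turning it under a light touch (never force it against the wheel or ram the bushing), and press the worn bronze bushing steadily out of the bottom so that it drops into the steel tray underneath. Then stand the drift back in its hole in the block, fully home, and leave everything else on the bench where it is.

Things in the scene. Friction and masses are not known exactly. Their poses are not given: they have to be found in the camera images.
- stand: Green pressing-out stand, 150 (x) x 180 (y) x 68 mm, fixed to the bench, yaw up to 0.4 rad either way. Origin: centre of its underside, z up. On its steel top plate a 125 mm trolley wheel (black tyre, aluminium hub) lies clamped flat, bore upright over the origin, under two strap clamps at y = +-67 mm whose nuts reach 124 mm up. Open underneath to front and back.
- hub_top (a point): Point on the axis of the wheel's bore at the hub's upper end, 109 mm above the bench. The hub is 54 mm across and 44 mm long (109 down to 65 mm above the bench). From this end a round bore, 32 mm across with a 1.5 mm chamfer, goes 16 mm down to an inner shoulder.
- shoulder_top (a point): Point on the bore's axis level with the top of the shoulder (93 mm above the bench), a ring 6 mm thick with a 20 mm hole. It has four knock-out notches 90 degrees apart, 9 mm wide, reaching out to the bore's wall, top edges slightly bevelled. The wheel is clamped at any angle, so this point's axes do not tell where the notches lie: feel or look for them; a blade out of line stops on the shoulder.
- bush_mid (a point): Centre of the worn bronze bushing in the wheel: a plain sleeve 30 mm outside, 20 mm inside, 22 mm long, 60 g, z along its axis. It sits in the hub's lower end, its top 0 to 3 mm below the shoulder's underside. It takes a steady 8 to 16 N downwards to slide it; after 16 to 19 mm, with the blade's tip about 41 mm below the hub's upper end, it lets go and falls into the tray.
- bush: The same bushing; origin at the centre of its lower end.
- tray_floor (a point): Centre of the floor (10 mm above the bench) of the steel tray under the wheel, fixed in the stand: 136 (x) x 140 (y) mm, sides 20 mm high.
- drift: Flat drift, 128 mm long, about 250 g: from the bottom a steel blade, a round aluminium hand guard, an orange handle. Origin at the blade's tip, z up along the drift, x along the blade's width. Gripped by the handle; the fingertips can bear on the guard.
- drift_grip (a point): Centre of the drift's orange handle, 18 x 18 mm square and 44 mm long; z up along the drift, x along the blade's width. The guard, 44 mm across and 8 mm thick, lies directly below the handle (its top 22 mm below this point).
- drift_tip (a point): Middle of the lower end of the drift's steel blade: 28 mm wide (along x), 7 mm thick (along y), 70 mm long from tip to guard, the tip's edges bevelled 2 mm. It lies 100 mm below the handle's centre. The blade passes along either pair of opposite notches, with 1 mm to spare each side, about 0.08 rad.
- drift_hole (a point): Centre of the mouth of the drift's hole in the tool block (wooden, 90 x 150 x 78 mm, fixed; its top is 78 mm above the bench). The hole is round, 34 mm across, 69.5 mm deep, with a 2 mm chamfer. The drift stands in it on its tip, its guard just above the block's top. A thin punch stands 70 mm away along this point's +y.
- punch_mid (a point): Middle of a dark pin punch, 11 mm across and 120 mm long, standing in the tool block and reaching 128 mm above the bench. Leave it.
- old_bush_mid (a point): Centre of the wheel's other worn bushing, already out, lying in a grey dish at the far side. Leave it.
- axle_bolt: Steel axle bolt, 85 mm long, in the grey dish. Leave it.
- other_wheel_mid (a point): Centre of a second trolley wheel, 125 mm across and 44 mm high, lying loose on the right. Leave it.
- torch_mid (a point): Middle of a black torch, 112 mm long and 37 mm thick, lying on the left. Leave it.
- bottle_mid (a point): Middle of an empty clear bottle with a red cap, 220 mm tall and 62 mm across, on the left. Leave it.
- notebook_mid (a point): Middle of a notebook, 150 x 105 x 14 mm, lying on the right. Leave it.
- grease_tin_mid (a point): Middle of a small white tin, 60 mm across and 35 mm high, on the left. Leave it.
Things that resemble listed ones, but are neither listed nor needed, are in the scene too. Leave any turquoise look-alike of the drift alone. What is shaped like the part that bears drift_hole but turquoise is not meant.

How it is judged:
By the outcome, as a careful person would: the job done as asked, in the order asked, and still so for the second after the job is handed in, with the robot touching nothing.
It also fails if it takes over 72 s, if anything falls off the work surface, if the arm or the gripper's body presses on something with over 40 N, if the wrist force passes 120 N, or if a joint passes its speed limit or range.

## Robot

A 6-joint arm with a two-finger parallel gripper is mounted at the origin on the work surface. World frame = base frame: x ahead of the robot, y to its left, z up, the work surface at z = 0. Lengths are in m, angles in rad, forces in N, time in s.
With the tool pointing down it reaches from about 0.4 to 0.825 m from the base axis. Payload 7 kg.
Tool frame: the origin (TCP) lies at the very end of the fingers, on their centre line; the grasp point (between the pads) lies 19 mm behind it; z points along the fingers, y is the direction in which the jaws open and shut (so a half turn about z gives the same grasp; the last joint's range is limited). The gripper opens to 88 mm and grips with 3 to 60 N. Pads are 19 mm wide; open, the fingers measure 130 mm over their backs; the gripper's body (78 mm by 193 mm) begins 47 mm behind the grasp point.
Start: joints at [1.404, 0.359, 0.012, 0, -1.224, -0.288], TCP at [0.297, 0.606, 0.227] pointing down, gripper open.
Joint ranges: [-3.07, 3.07], [-1.43, 2.12], [-1.02, 1.25], [-3.03, 1.67], [-3.05, -0], [-3.03, 3.03]. Speed limits (rad/s): [2.39, 2.39, 3.01, 3.14, 3.14, 3.14].

## Interface

Orientations are given as [roll, pitch, yaw] about the fixed x, y, z axes, in that order (R = Rz(yaw) Ry(pitch) Rx(roll)).
In Python, from station import arm gives the robot as it stands.
- The arm moves only by the shell command python3 -m inch 'ROWS' [FORCE]. ROWS is text: rows parted by semicolons, each of 7 numbers parted by spaces: the closure, from 0 (fully open) to 1 (shut), then the shift along the tool's x, y, z each as a share of 300 mm, from -1 to 1, then the turn, a rotation vector about the tool's x, y, z each as a share of 60 degrees, from -1 to 1. In form: grip tx ty tz rx ry rz; .... A call has 1 to 12 rows; each row is the pose to reach, as a shift and turn from the pose commanded when the call began, along the tool's axes at that moment; what a row does not reach only later rows make up. A row lasts 1/10 s, in which the tool goes at most 50 mm and 8.59 degrees, less where a joint would pass 70% of its speed; a pose out of reach is approached as far as the arm can. A call with a number of a shift or a turn outside -1 to 1 is refused whole. A call with a gripper value outside its range is refused whole. The fingers move at their own pace and stop on an object; FORCE is the grip in N (left out, the last holds). Time passes only in rows, so rows that repeat a pose let the fingers close. It gives the time, the measured TCP pose, the force and the opening at its end, in the units of the state.
- arm.get_state(): the state, without advancing time (a new reading comes with each control period).
- arm.grab_frame(name): name is "scene" or "top" or "wrist"; returns a dict with "img" (400x640x3 uint8, red, green, blue), "range_z" (400x640 float32, m along the optical axis (not along the pixel's ray), 0 where there is no reading), "fx", "fy", "cx", "cy" (pixels), "extrinsics" (4x4, takes a point from world to camera coordinates); the wrist camera has in their place "tool_from_camera" (4x4, takes a point from camera to tool coordinates, whose origin is the TCP and whose axes are the flange's). Camera axes: x right, y up, looking along -z (the intrinsics and any distortion apply to the point x, -y, -z); pixel columns grow to the right and rows downward; lengths in m; the calibration is good to about 2 mm. A picture is of the moment at which its call begins: read the wrist's pose just before it.
- arm.job_done(): hands the job in, once; it reports no verdict.
The state is a dict: "t": time; "q": joint angles; "qd": joint speeds; "joint_efforts": joint torques, N m; "eef_pos": TCP position; "ee_rot": TCP orientation; "force": force on the tool from outside, world axes, zero at the start; "moment": the same for the moment, N m; "width": finger opening in m.
Only numpy, scipy, OpenCV 4.12 (cv2) and the standard library are available. Lean on these libraries where they do the work, as an engineer would, in place of code of your own. Each camera call takes 0.05 s, during which the arm holds its last target.

## Working session

There is one attempt and no reset: what is moved stays moved. The work goes in short steps, Python scripts to look and compute and a shell command to move; the robot and the scene stay as the last step left them, time stands still between calls to the robot, and variables do not carry over. Pictures are saved under pics/ and viewed, and the job is handed in when it is done.

```bash
ls; mkdir -p pics; python3 - <<'E'
from station import arm
import cv2,numpy as np
s=arm.get_state()
for k in s: print(k,np.round(s[k],4))
for n in ["scene","top","wrist"]:
    f=arm.grab_frame(n); cv2.imwrite(f"pics/{n}0.png",f["img"][:,:,::-1])
    np.savez(f"{n}0.npz",**f)
    print(n,f["fx"],f["fy"],f["cx"],f["cy"],[k for k in f]); print(np.round(f.get("extrinsics",f.get("tool_from_camera")),4))
E
```

```text
pics
t 0.0
q [ 1.4041e+00  3.5940e-01  1.1100e-02 -3.0000e-04 -1.2241e+00 -2.8810e-01]
qd [-0.0009  0.0014  0.0013  0.0008  0.0008  0.0013]
joint_efforts [ 2.80000e-03 -5.82727e+01  2.93048e+01  6.99660e+00  7.00000e-03
 -1.00000e-04]
eef_pos [0.2963 0.6059 0.2256]
ee_rot [ 3.1399e+00 -2.0000e-04 -4.5490e-01]
force [-1.0119 -0.1406 -0.2872]
moment [ 0.0438  0.0469 -0.0454]
width 0.0877
scene 477.2704183800006 477.2704183800006 317.23867305208216 204.39860868062632 ['img', 'range_z', 'fx', 'fy', 'cx', 'cy', 'extrinsics']
[[-0.0579  0.9983  0.0116  0.0457]
 [-0.6399 -0.046   0.7671  0.3064]
 [ 0.7663  0.037   0.6414 -1.9254]
 [ 0.      0.      0.      1.    ]]
top 471.65437537741275 471.65437537741275 316.8275513727345 198.7110379282196 ['img', 'range_z', 'fx', 'fy', 'cx', 'cy', 'extrinsics']
[[-0.0139 -0.9998  0.014   0.0028]
 [ 0.9927 -0.0122  0.1201 -0.5574]
 [-0.1199  0.0156  0.9927 -1.533 ]
 [ 0.      0.      0.      1.    ]]
wrist 349.04382349827114 349.04382349827114 321.1117285641422 196.83812251778312 ['img', 'range_z', 'fx', 'fy', 'cx', 'cy', 'tool_from_camera']
[[ 1.000e-04  9.568e-01  2.908e-01  7.930e-02]
 [ 1.000e+00  2.000e-04 -1.000e-03 -1.000e-04]
 [-1.000e-03  2.908e-01 -9.568e-01 -1.589e-01]
 [ 0.000e+00  0.000e+00  0.000e+00  1.000e+00]]
```

View pics/scene0.png

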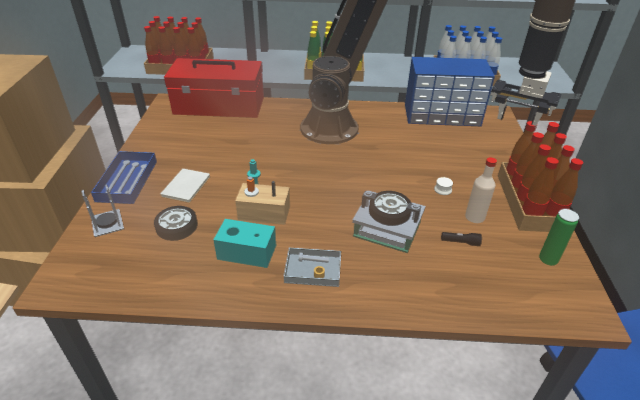

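View pics/top0.png

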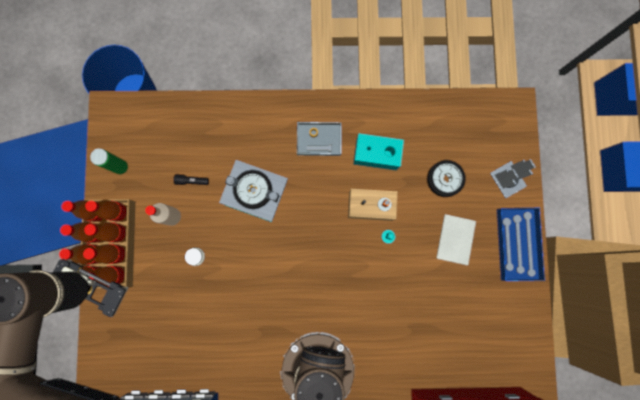

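View pics/wrist0.png

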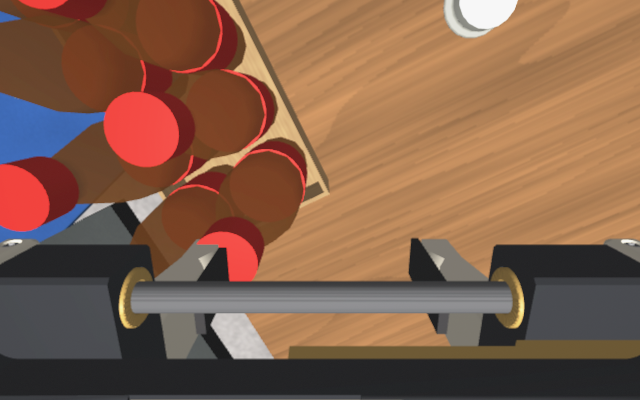

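```bash
cat > h.py <<'E'
import numpy as np,cv2
from scipy.spatial.transform import Rotation as R
def cam(f,pose=None):
    """returns world_from_camera"""
    if 'extrinsics' in f: return np.linalg.inv(f['extrinsics'])
    T=np.eye(4);T[:3,:3]=R.from_euler('xyz',pose[1]).as_matrix();T[:3,3]=pose[0]
    return T@f['tool_from_camera']
def ray(f,W,u,v):
    d=np.array([(u-f['cx'])/f['fx'],-(v-f['cy'])/f['fy'],-1.])
    return W[:3,3],W[:3,:3]@d
def onplane(f,W,u,v,z):
    o,d=ray(f,W,u,v); return o+d*(z-o[2])/d[2]
def bydepth(f,W,u,v):
    o,d=ray(f,W,u,v); return o+d*f['range_z'][int(round(v)),int(round(u))]
def proj(f,W,p):
    c=np.linalg.inv(W)@np.append(p,1); return f['cx']-f['fx']*c[0]/c[2], f['cy']+f['fy']*c[1]/c[2]
E
python3 - <<'E'
from h import *
f=dict(np.load('top0.npz'));W=cam(f)
g=dict(np.load('scene0.npz'));V=cam(g)
big=lambda im,r0,r1,c0,c1,k:cv2.resize(im[r0:r1,c0:c1,::-1],None,fx=k,fy=k,interpolation=cv2.INTER_CUBIC)
a=big(f['img'],125,255,200,420,3.6);cv2.imwrite('pics/topc.png',a)
a=big(g['img'],150,290,200,440,3.3);cv2.imwrite('pics/scenec.png',a)
for n,u,v in [('drift?',385,204),('turq',388,237),('block',373,204),('tblock',379,151),('punch',363,203),('hub',253,188),('stand corner',262,218)]:
    print(n,np.round(bydepth(f,W,u,v),3))
for n,u,v in [('drift?',251,187),('drift',251,181),('turq',253,165),('hub',391,206)]:
    print(n,np.round(bydepth(g,V,u,v),3))
E
```

```text
drift? [ 0.527 -0.216  0.126]
turq [ 0.424 -0.222  0.124]
block [ 0.533 -0.185  0.077]
tblock [ 0.707 -0.21   0.076]
punch [ 0.532 -0.148  0.121]
hub [0.6   0.21  0.008]
stand corner [0.498 0.181 0.001]
drift? [ 0.543 -0.217  0.11 ]
drift [ 0.543 -0.215  0.132]
turq [ 0.443 -0.226  0.12 ]
hub [0.606 0.202 0.112]
```

View pics/topc.png

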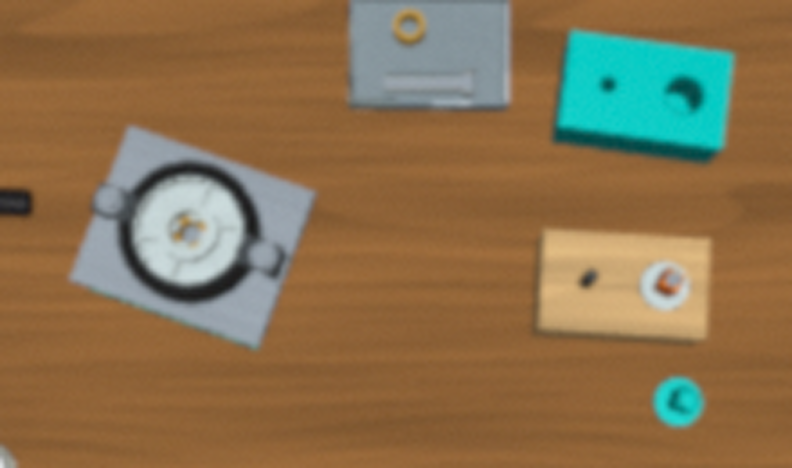

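View pics/scenec.png

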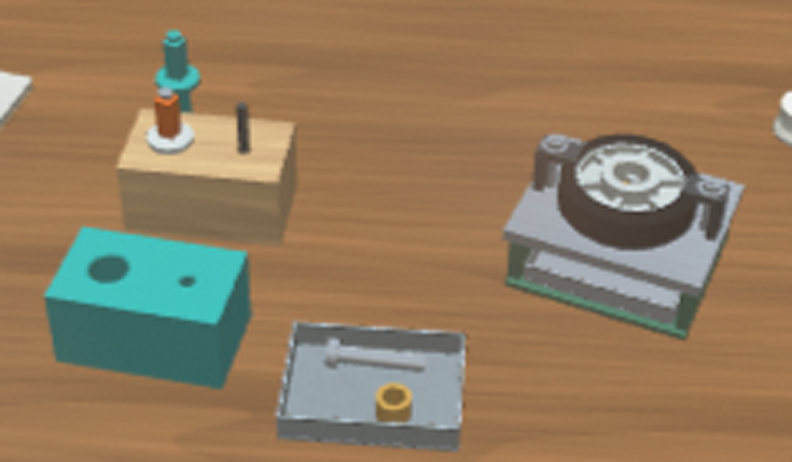

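The candidates for the drift are the orange-handled one with the white guard in the wooden block (top 385,204; scene 251,187) and a turquoise look-alike standing behind it (top 388,237). The orange one fits the description. The wooden block bears drift_hole; the turquoise block (top 379,151) is not meant.

I'll write a helper to work out the shifts, then move up and look at the wheel.

```bash
cat >> h.py <<'E'
def go(s,pos,yaw,tilt=0):
    """print shares to reach pos / yaw tool-down from state s"""
    R0=R.from_euler('xyz',s['ee_rot']); R1=R.from_euler('xyz',[np.pi,0,yaw])
    t=R0.inv().apply(np.array(pos)-s['eef_pos'])/0.3
    r=(R0.inv()*R1).as_rotvec()/np.radians(60)
    print('t',np.round(t,4),'r',np.round(r,4),'dist',np.round(np.linalg.norm(t)*.3,3),'deg',np.round(np.linalg.norm(r)*60,1))
E
python3 - <<'E'
from h import *
from station import arm
f=dict(np.load('top0.npz'));W=cam(f)
g=dict(np.load('scene0.npz'));V=cam(g)
print(bydepth(f,W,152,209),bydepth(g,V,490,162),bydepth(g,V,254,163),bydepth(f,W,388,232))
s=arm.get_state()
go(s,[.297,.606,.38],-.455)
go(s,[.532,.241,.38],-.455)
go(s,[.532,.241,.2],-.455)
E
```

```text
[0.51066614 0.47711747 0.21970411] [0.52101534 0.47722042 0.22198591] [ 0.43601196 -0.22377098  0.12280552] [ 0.44180611 -0.23088387  0.07582202]
t [ 2.000e-03 -1.000e-04 -5.138e-01] r [ 0.0012 -0.0001  0.0001] dist 0.154 deg 0.1
t [ 1.2402  0.7486 -0.5127] r [ 0.0012 -0.0001  0.0001] dist 0.461 deg 0.1
t [1.2401 0.7478 0.0873] r [ 0.0012 -0.0001  0.0001] dist 0.435 deg 0.1
```

```bash
python3 -m inch '0 0 0 -0.17 0 0 0; 0 0.0 0.0 -0.34 0 0 0; 0 0.0 0.0 -0.5 0 0 0; 0 0.14 0.08 -0.5 0 0 0; 0 0.28 0.16 -0.5 0 0 0; 0 0.42 0.25 -0.5 0 0 0; 0 0.56 0.33 -0.5 0 0 0; 0 0.7 0.41 -0.5 0 0 0; 0 0.82 0.49 -0.5 0 0 0; 0 0.95 0.57 -0.5 0 0 0; 0 1 0.6 -0.5 0 0 0'
python3 - <<'E'
from h import *
from station import arm
go(arm.get_state(),[.532,.241,.19],-.455)
E
```

```text
t: 1.25
eef_pos: [0.4882, 0.3097, 0.3768]
ee_rot: [3.141, -0.0, -0.457]
force: [-1.2, -0.4, -1.1]
width: 0.0875
t [0.232  0.1408 0.6227] r [ 0.0002 -0.0003 -0.002 ] dist 0.204 deg 0.1
```

```bash
python3 -m inch '0 0.08 0.05 0.11 0 0 0; 0 0.16 0.1 0.22 0 0 0; 0 0.23 0.14 0.34 0 0 0; 0 0.23 0.14 0.48 0 0 0; 0 0.23 0.14 0.6 0 0 0; 0 0.23 0.14 0.62 0 0 0; 0 0.23 0.14 0.62 0 0 0'
python3 - <<'E'
from h import *
from station import arm
s=arm.get_state()
f=arm.grab_frame('wrist'); np.savez('w1.npz',pos=s['eef_pos'],rot=s['ee_rot'],**f)
cv2.imwrite('pics/w1.png',f['img'][:,:,::-1])
E
```

```text
t: 1.95
eef_pos: [0.5303, 0.2445, 0.1902]
ee_rot: [3.139, 0.0, -0.455]
force: [1.1, 0.5, 1.1]
width: 0.0874
```

View pics/w1.png

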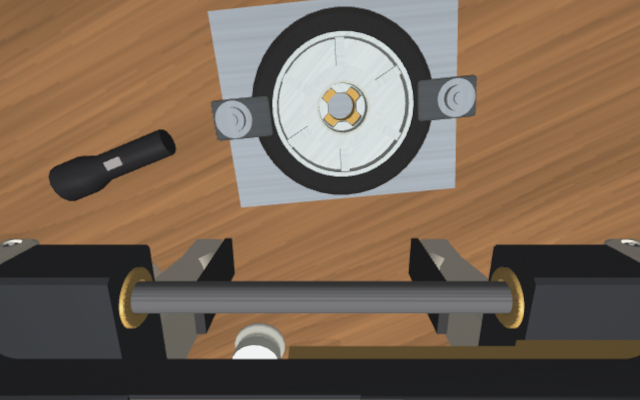

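```bash
python3 - <<'E'
from h import *
f=dict(np.load('w1.npz'));W=cam(f,(f['pos'],f['rot']))
im=f['img'][:,:,::-1]
cv2.imwrite('pics/w1c.png',cv2.resize(im[70:140,305:380],None,fx=8,fy=8,interpolation=cv2.INTER_CUBIC))
# bore circle: dark vs hub
g=cv2.cvtColor(im,cv2.COLOR_BGR2HSV)
m=((g[...,0]>12)&(g[...,0]<30)&(g[...,1]>110)).astype(np.uint8); m[:,:300]=0;m[:70]=0;m[140:]=0;m[:,385:]=0
n,l,st,c=cv2.connectedComponentsWithStats(m)
for i in range(1,n):
    if st[i,4]>8: print(c[i],st[i,4],np.round(onplane(f,W,*c[i],.089),4))
# black tyre outer
d=(g[...,2]<75).astype(np.uint8);d[215:]=0
n,l,st,c=cv2.connectedComponentsWithStats(d)
for i in range(1,n):
    if st[i,4]>2000: print('dark',c[i],st[i])
# depth probes
for u,v in [(343,60),(343,25),(343,106),(327,93),(343,86),(320,104)]: print((u,v),np.round(bydepth(f,W,u,v),4))
E
```

```text
[328.44444444  94.91358025] 81 [0.5966 0.2059 0.089 ]
[352.11210762 106.59192825] 223 [0.5818 0.1941 0.089 ]
[330.41975309 119.25925926] 81 [0.5806 0.212  0.089 ]
dark [342.62545737  93.59141812] [ 252    7  179  187 9019]
dark [108.26073216 165.32868054] [  49  130  127   71 3797]
(343, 60) [0.6126 0.1877 0.1004]
(343, 25) [0.6313 0.1793 0.1048]
(343, 106) [0.5799 0.1967 0.0107]
(327, 93) [0.5981 0.2062 0.0858]
(343, 86) [0.5976 0.1942 0.0931]
(320, 104) [0.5937 0.214  0.092 ]
```

View pics/w1c.png

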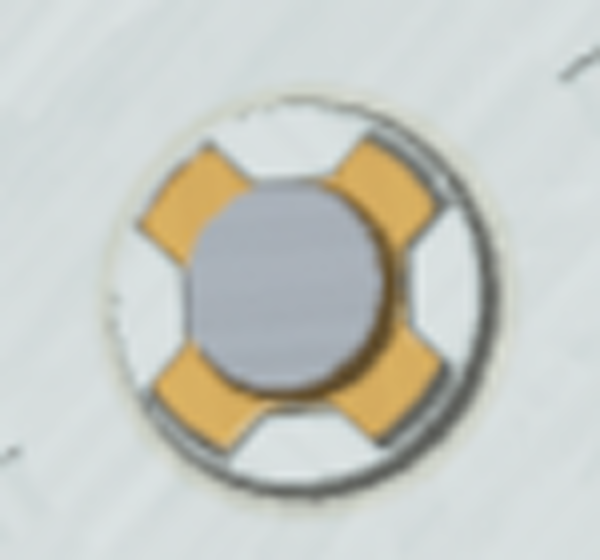

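```bash
python3 - <<'E'
from h import *
f=dict(np.load('w1.npz'));W=cam(f,(f['pos'],f['rot']))
P=lambda x,y,z:onplane(f,W,305+(x+.5)/8-.5,70+(y+.5)/8-.5,z)
pts=dict(UR=[(375,135),(440,205)],LL=[(155,395),(225,455)],UL=[(208,148),(140,225)],LR=[(442,370),(380,440)])
M={}
allp=[]
for k,v in pts.items():
    a,b=[P(*p,.093) for p in v]; M[k]=(a+b)/2; allp+=[a,b]; print(k,np.round(M[k],4),'w',np.linalg.norm(a-b))
allp=np.array(allp); c=allp.mean(0); print('centre .093',c, np.linalg.norm(allp-c,axis=1))
for a,b in (('LL','UR'),('UL','LR')):
    d=M[b]-M[a]; print(a,b,np.arctan2(d[1],d[0]),np.linalg.norm(d))
# chamfer circle at .109: extremes
L,Rr,T,B=P(100,298,.109),P(508,298,.109),P(300,90,.109),P(300,508,.109)
print('c .109',(L+Rr)/2,(T+B)/2,np.linalg.norm(L-Rr),np.linalg.norm(T-B))
E
```

```text
UR [0.5908 0.1877 0.093 ] w 0.008311227988950055
LL [0.5794 0.2144 0.093 ] w 0.008263302445121625
UL [0.5985 0.2067 0.093 ] w 0.008800856635684716
LR [0.5722 0.1958 0.093 ] w 0.008190644035983484
centre .093 [0.58521997 0.20114329 0.093     ] [0.01537273 0.01488791 0.01505415 0.01503948 0.01498786 0.01518566
 0.01461796 0.01466265]
LL UR -1.166488259749619 0.029016489829092596
UL LR -2.7469168654863148 0.028486828762108705
c .109 [0.58596299 0.20106119 0.109     ] [0.58571443 0.20154941 0.109     ] 0.03400836014195044 0.03378952671808666
```

```bash
python3 - <<'E'
from h import *
from station import arm
f=dict(np.load('top0.npz'));W=cam(f)
print(onplane(f,W,252.2,189.2,.109))
s=arm.get_state()
go(s,[.50,.0,.24],-.455)
go(s,[.469,-.182,.215],-.455)
E
```

```text
[0.58103839 0.20056928 0.109     ]
t [ 0.2655  0.7801 -0.1608] r [-0.0004 -0.0009  0.0007] dist 0.252 deg 0.1
t [ 0.4388  1.3706 -0.0776] r [-0.0004 -0.0009  0.0007] dist 0.432 deg 0.1
```

```bash
python3 -m inch '0 0.03 0.08 -0.12 0 0 0; 0 0.07 0.22 -0.16 0 0 0; 0 0.12 0.36 -0.16 0 0 0; 0 0.17 0.5 -0.16 0 0 0; 0 0.22 0.66 -0.16 0 0 0; 0 0.27 0.8 -0.16 0 0 0; 0 0.3 0.95 -0.16 0 0 0; 0 0.32 1 -0.16 0 0 0'
python3 - <<'E'
from h import *
from station import arm
go(arm.get_state(),[.469,-.182,.215],-.455)
E
```

```text
t: 2.8
eef_pos: [0.4848, -0.0694, 0.2417]
ee_rot: [-3.139, -0.004, -0.456]
force: [0.9, 0.2, 0.6]
width: 0.0879
t [0.1178 0.3604 0.0887] r [-0.0023 -0.0037 -0.0011] dist 0.117 deg 0.3
```

```bash
python3 -m inch '0.3 0.05 0.14 0.03 0 0 0; 0.3 0.09 0.27 0.06 0 0 0; 0.3 0.12 0.36 0.08 0 0 0; 0.3 0.12 0.36 0.09 0 0 0; 0.3 0.12 0.36 0.09 0 0 0; 0.3 0.12 0.36 0.09 0 0 0'
python3 - <<'E'
from h import *
from station import arm
s=arm.get_state()
f=arm.grab_frame('wrist'); np.savez('w2.npz',pos=s['eef_pos'],rot=s['ee_rot'],**f)
cv2.imwrite('pics/w2.png',f['img'][:,:,::-1])
E
```

```text
t: 3.4
eef_pos: [0.4708, -0.1792, 0.2132]
ee_rot: [-3.141, -0.002, -0.454]
force: [0.9, 0.2, 0.0]
width: 0.0614
```

View pics/w2.png

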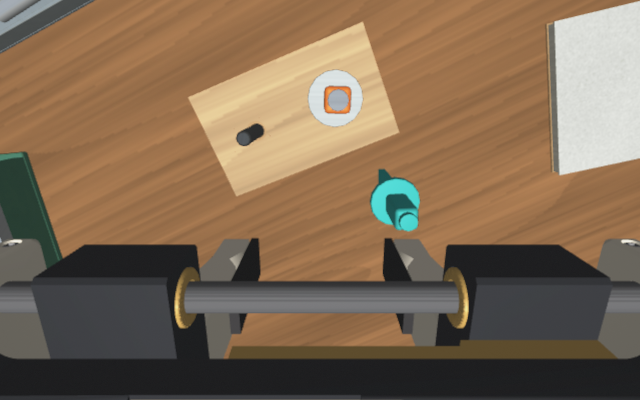

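```bash
python3 - <<'E'
from h import *
f=dict(np.load('w2.npz'));W=cam(f,(f['pos'],f['rot']))
im=f['img'][:,:,::-1]
cv2.imwrite('pics/w2c.png',cv2.resize(im[65:130,300:375],None,fx=9,fy=9,interpolation=cv2.INTER_CUBIC))
h=cv2.cvtColor(im,cv2.COLOR_BGR2HSV)
m=((h[...,0]<18)&(h[...,1]>150)&(h[...,2]>90)).astype(np.uint8);k=np.zeros_like(m);k[75:125,310:365]=1;m*=k
cs,_=cv2.findContours(m,cv2.RETR_EXTERNAL,cv2.CHAIN_APPROX_NONE)
c=max(cs,key=cv2.contourArea); r=cv2.minAreaRect(c);print(r)
b=cv2.boxPoints(r);w=np.array([onplane(f,W,*p,.1305) for p in b]);print(np.round(w,4))
print('centre',w.mean(0),'sides',np.linalg.norm(w[1]-w[0]),np.linalg.norm(w[2]-w[1]),'ang',[np.arctan2(*(w[i+1]-w[i])[1::-1])%(np.pi/2) for i in (0,1)])
# guard white
g=((h[...,1]<40)&(h[...,2]>170)).astype(np.uint8);k[:]=0;k[60:135,295:375]=1;g*=k
cs,_=cv2.findContours(g,cv2.RETR_EXTERNAL,cv2.CHAIN_APPROX_NONE)
c=max(cs,key=cv2.contourArea);e=cv2.fitEllipse(c);print('guard',e,onplane(f,W,*e[0],.0865),e[1][0]*np.array([1])/f['fx']*(f['pos'][2]+.159-.0865))
print(bydepth(f,W,337,100),bydepth(f,W,318,100),bydepth(f,W,406,220))
E
```

```text
((337.5, 99.5), (25.0, 25.0), 90.0)
[[ 0.5433 -0.2176  0.1305]
 [ 0.536  -0.2324  0.1305]
 [ 0.5214 -0.2257  0.1305]
 [ 0.5288 -0.2106  0.1305]]
centre [ 0.53237995 -0.2215576   0.1305    ] sides 0.016519680908617974 0.016080448234070264 ang [np.float64(1.1168035030353947), np.float64(1.140669357947401)]
guard ((334.8973388671875, 97.79331970214844), (53.675697326660156, 55.95388412475586), 8.859787940979004) [ 0.5328343  -0.22169388  0.0865    ] [0.04392968]
[ 0.53255796 -0.22096306  0.13691803] [ 0.53717361 -0.20899888  0.08684981] [ 0.43154871 -0.230676    0.127838  ]
```

View pics/w2c.png

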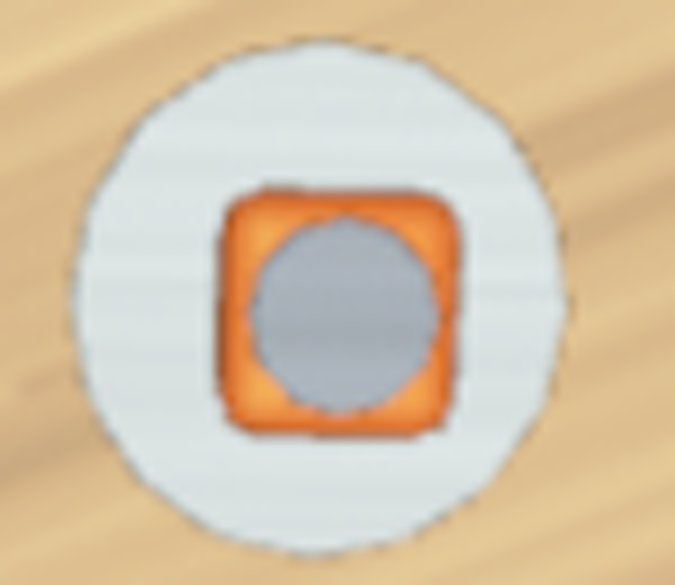

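The crop at (337,99) shows the orange square handle with its white guard in the wooden block. Its sides line up with the tool at yaw -0.454, the guard measures 44 mm across at z 0.087, and the top is at 0.137. All of that fits the drift, so I'm going in to grasp it.

```bash
python3 - <<'E'
from h import *
from station import arm
s=arm.get_state();print(s['eef_pos'],s['ee_rot'])
go(s,[.533,-.2215,.16],-.454)
E
```

```text
[ 0.47075454 -0.17901903  0.2129484 ] [-3.14072424e+00 -2.14377509e-03 -4.53612187e-01]
t [0.2482 0.0365 0.177 ] r [-0.0008 -0.002   0.0004] dist 0.092 deg 0.1
```

```bash
python3 -m inch '0.3 0.12 0.02 0.0 0 0 0; 0.3 0.24 0.036 0.0 0 0 0; 0.3 0.248 0.036 0.06 0 -0.002 0; 0.3 0.248 0.036 0.12 0 -0.002 0; 0.3 0.248 0.036 0.177 0 -0.002 0; 0.3 0.248 0.036 0.177 0 -0.002 0;0.3 0.248 0.036 0.177 0 -0.002 0' 20
python3 - <<'E'
from h import *
from station import arm
s=arm.get_state();print(s['eef_pos'],s['ee_rot'])
f=arm.grab_frame('wrist'); 
cv2.imwrite('pics/w3.png',f['img'][:,:,::-1])
go(s,[.533,-.2215,.090],-.454)
E
```

```text
t: 4.15
eef_pos: [0.5326, -0.2215, 0.1593]
ee_rot: [3.141, 0.002, -0.453]
force: [0.5, -0.5, 0.6]
width: 0.0615
[ 0.53260218 -0.22149438  0.15929512] [ 3.14138468e+00  1.52451278e-03 -4.53332666e-01]
t [ 0.0016 -0.0006  0.231 ] r [0.0002 0.0015 0.0006] dist 0.069 deg 0.1
```

View pics/w3.png

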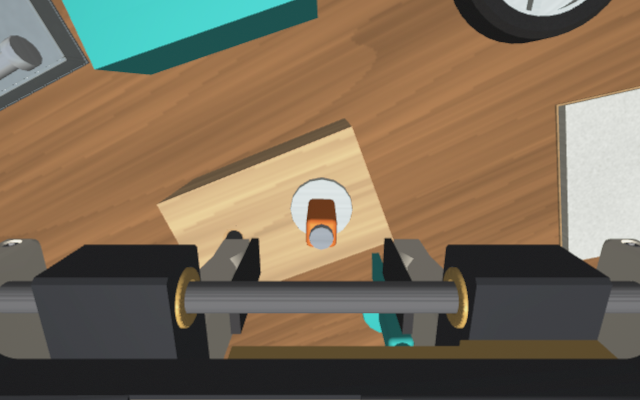

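The handle top (321,237) sits centred between the jaws, and the punch (235,236) is outside the left finger. Descending and gripping.

```bash
python3 -m inch '0.3 0.001 0 0.08 0 0.001 0; 0.3 0.001 0 0.15 0 0.001 0; 0.3 0.001 0 0.2 0 0.001 0; 0.3 0.001 0 0.228 0 0.001 0; 0.3 0.001 0 0.228 0 0.001 0; 0.3 0.001 0 0.228 0 0.001 0' 40; python3 -m inch '1 0 0 0 0 0 0; 1 0 0 0 0 0 0;1 0 0 0 0 0 0;1 0 0 0 0 0 0;1 0 0 0 0 0 0'
```

```text
t: 4.8
eef_pos: [0.5329, -0.2222, 0.0912]
ee_rot: [-3.141, -0.0, -0.454]
force: [0.6, -0.2, 0.4]
width: 0.0613
t: 5.3
eef_pos: [0.5322, -0.2221, 0.0902]
ee_rot: [-3.142, 0.001, -0.455]
force: [-1.1, 0.1, 0.0]
width: 0.0266
```

```bash
python3 -m inch '1 0 0 0 0 0 0; 1 0 0 0 0 0 0;1 0 0 0 0 0 0;1 0 0 0 0 0 0'
```

```text
t: 5.7
eef_pos: [0.5321, -0.2222, 0.0901]
ee_rot: [3.142, 0.001, -0.455]
force: [-0.2, 0.2, -0.2]
width: 0.0177
```

```bash
python3 -m inch '1 0 0 -0.05 0 0 0; 1 0 0 -0.15 0 0 0; 1 0 0 -0.28 0 0 0; 1 0 0 -0.42 0 0 0; 1 0 0 -0.54 0 0 0; 1 0 0 -0.57 0 0 0; 1 0 0 -0.57 0 0 0'
python3 - <<'E'
from h import *
from station import arm
s=arm.get_state();print(s['eef_pos'],s['ee_rot'],s['force'],s['moment'])
f=arm.grab_frame('wrist'); 
cv2.imwrite('pics/w4.png',f['img'][:,:,::-1])
f=arm.grab_frame('scene'); 
cv2.imwrite('pics/s4.png',cv2.resize(f['img'][90:290,170:450,::-1],None,fx=2.8,fy=2.8))
go(s,[.55,-.02,.26],-1.171)
go(s,[.5855,.2012,.26],-1.171)
E
```

```text
t: 6.4
eef_pos: [0.5326, -0.2221, 0.2622]
ee_rot: [-3.14, -0.001, -0.455]
force: [0.4, 0.9, -3.7]
width: 0.0178
[ 0.53264599 -0.22208253  0.26215673] [-3.14029544e+00 -1.09563936e-03 -4.54907450e-01] [ 0.43754712  0.87893013 -3.72972855] [-0.00205755  0.06011077 -0.0169504 ]
t [-0.244  -0.6305  0.0077] r [-1.600e-03 -6.000e-04  6.838e-01] dist 0.203 deg 41.0
t [-0.4617 -1.3449  0.0084] r [-1.600e-03 -6.000e-04  6.838e-01] dist 0.427 deg 41.0
```

View pics/w4.png

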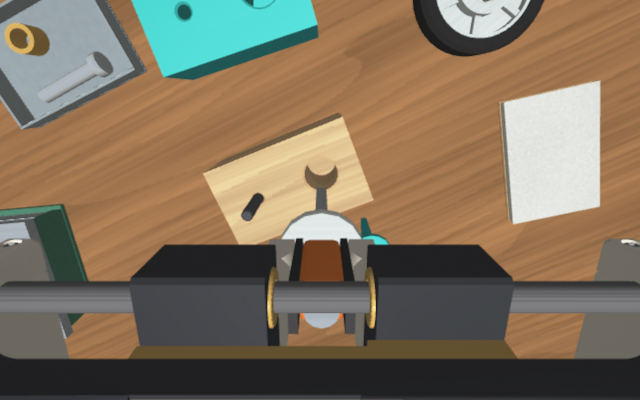

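View pics/s4.png

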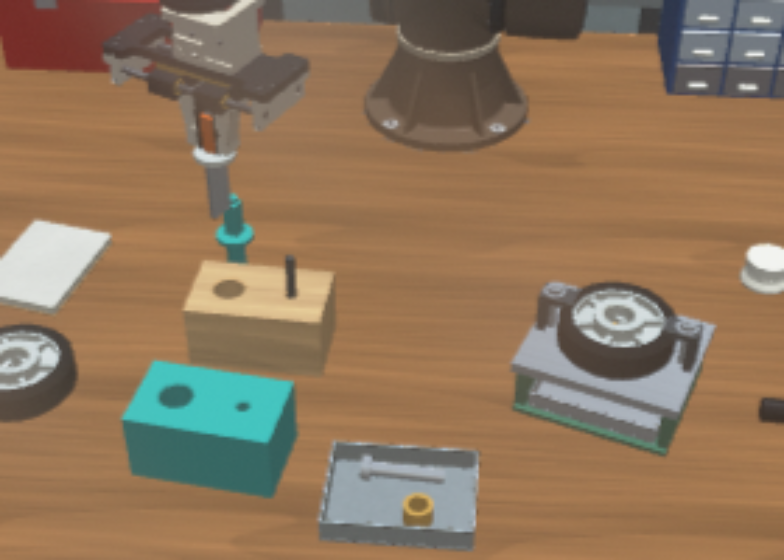

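```bash
python3 -m inch '1 -0.03 -0.08 0 0 0 0.06; 1 -0.08 -0.21 0 0 0 0.18; 1 -0.13 -0.35 0 0 0 0.3; 1 -0.19 -0.49 0 0 0 0.42; 1 -0.24 -0.63 0 0 0 0.54; 1 -0.3 -0.77 0 0 0 0.64; 1 -0.35 -0.9 0 0 0 0.684; 1 -0.38 -0.98 0 0 0 0.684; 1 -0.4 -1 0 0 0 0.684'
python3 - <<'E'
from h import *
from station import arm
s=arm.get_state()
go(s,[.555,.274,.225],-1.171)
E
```

```text
t: 7.4
eef_pos: [0.5555, 0.1024, 0.2584]
ee_rot: [3.137, 0.001, -1.169]
force: [0.0, -0.5, -1.9]
width: 0.0176
t [-0.5271 -0.2228  0.1107] r [0.0046 0.0009 0.0021] dist 0.175 deg 0.3
```

```bash
python3 -m inch '1 -0.1 -0.04 0.02 0 0 0; 1 -0.24 -0.1 0.05 0 0 0; 1 -0.38 -0.16 0.08 0 0 0; 1 -0.48 -0.2 0.11 0 0 0; 1 -0.525 -0.22 0.11 0 0 0.002; 1 -0.525 -0.22 0.11 0 0 0.002; 1 -0.525 -0.22 0.11 0 0 0.002;1 -0.525 -0.22 0.11 0 0 0.002'
python3 - <<'E'
from h import *
from station import arm
s=arm.get_state()
f=arm.grab_frame('wrist'); np.savez('w5.npz',pos=s['eef_pos'],rot=s['ee_rot'],**f)
im=f['img'][:,:,::-1]
cv2.imwrite('pics/w5.png',im);print(s['eef_pos'],s['ee_rot'],s['force'],s['moment'])
cv2.imwrite('pics/w5c.png',cv2.resize(im[60:130,300:375],None,fx=8,fy=8,interpolation=cv2.INTER_CUBIC))
E
```

```text
t: 8.2
eef_pos: [0.5557, 0.2695, 0.2281]
ee_rot: [3.14, 0.001, -1.174]
force: [0.5, -0.3, -2.5]
width: 0.0177
[0.55565921 0.26951561 0.22806088] [ 3.14022694e+00  5.02958579e-04 -1.17419596e+00] [ 0.48854994 -0.30572426 -2.54150284] [ 0.01491517  0.00698606 -0.00186855]
```

View pics/w5.png

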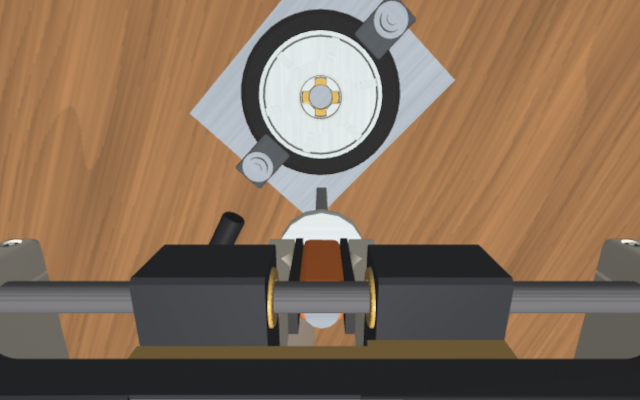

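View pics/w5c.png

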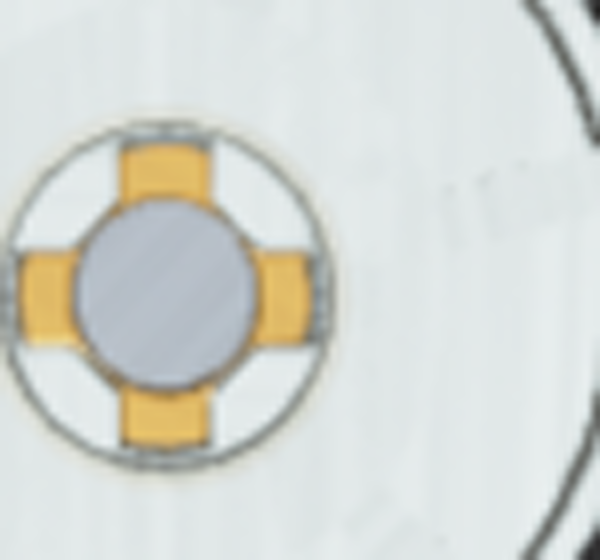

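```bash
python3 - <<'E'
from h import *
f=dict(np.load('w5.npz'));W=cam(f,(f['pos'],f['rot']))
im=f['img'][:,:,::-1]
P=lambda x,y,z:onplane(f,W,300+(x+.5)/8-.5,60+(y+.5)/8-.5,z)
Rt=R.from_euler('xyz',f['rot'])
for n,p in (('notch',P(166,297,.093)),('mouth',P(169,296,.109)),('mouthL',P(3,296,.109)),('mouthR',P(336,296,.109)),('mT',P(169,118,.109)),('mB',P(169,474,.109))):
    print(n,np.round(p,4),'tool',np.round(Rt.inv().apply(p-f['pos']),4))
cv2.imwrite('pics/w5t.png',cv2.resize(im[180:250,280:365],None,fx=8,fy=8,interpolation=cv2.INTER_CUBIC))
for v in (186,187,188,189,190):
    print(v,np.round(Rt.inv().apply(onplane(f,W,321,v,f['pos'][2]-.0817)-f['pos']),4))
E
```

```text
notch [0.5851 0.2009 0.093 ] tool [ 0.0748 -0.0008  0.135 ]
mouth [0.585  0.2005 0.109 ] tool [ 0.0751 -0.0005  0.119 ]
mouthL [0.5996 0.2066 0.109 ] tool [ 0.0751 -0.0164  0.119 ]
mouthR [0.5703 0.1943 0.109 ] tool [0.0751 0.0154 0.119 ]
mT [0.5912 0.1856 0.109 ] tool [ 0.0912 -0.0005  0.119 ]
mB [0.5786 0.2158 0.109 ] tool [ 0.0584 -0.0005  0.119 ]
186 [ 0.0143 -0.0003  0.0817]
187 [ 0.0135 -0.0003  0.0817]
188 [ 0.0128 -0.0003  0.0817]
189 [ 0.0121 -0.0003  0.0817]
190 [ 0.0113 -0.0003  0.0817]
```

View pics/w5t.png

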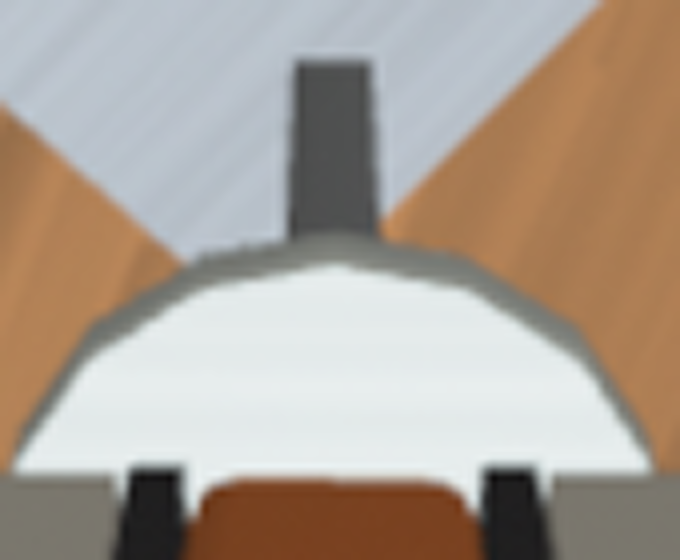

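```bash
python3 -m inch '1 0.06 -0.001 0 0 0 0; 1 0.14 -0.002 0 0 0 0; 1 0.21 -0.002 0 0 0 0; 1 0.25 -0.002 0 0 0 0; 1 0.25 -0.002 0 0 0 0; 1 0.25 -0.002 0.03 0 0 0; 1 0.25 -0.002 0.05 0 0 0; 1 0.25 -0.002 0.05 0 0 0; 1 0.25 -0.002 0.05 0 0 0'
python3 - <<'E'
from h import *
from station import arm
s=arm.get_state();print(s['eef_pos'],s['ee_rot'],s['force'],s['moment'])
go(s,[.585,.2007,.2],-1.173)
f=arm.grab_frame('wrist')
cv2.imwrite('pics/w6.png',f['img'][:,:,::-1])
E
```

```text
t: 9.15
eef_pos: [0.585, 0.2023, 0.2128]
ee_rot: [3.14, 0.0, -1.172]
force: [0.0, -0.4, -2.5]
width: 0.0175
[0.58496688 0.20225685 0.21276759] [ 3.14005265e+00  4.85251154e-04 -1.17234349e+00] [ 0.01159949 -0.41085567 -2.51231723] [ 0.04393437 -0.03736057 -0.01003949]
t [0.0048 0.0018 0.0426] r [0.0015 0.0005 0.0006] dist 0.013 deg 0.1
```

View pics/w6.png

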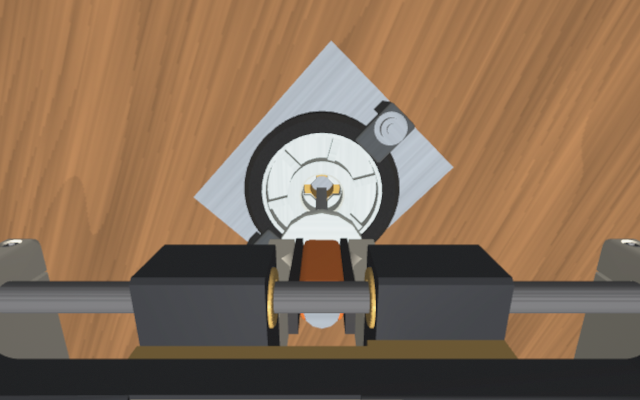

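```bash
python3 -m inch '1 0.003 0.001 0.02 0 0 0; 1 0.003 0.001 0.04 0 0 0; 1 0.003 0.001 0.055 0 0 0; 1 0.003 0.001 0.07 0 0 0; 1 0.003 0.001 0.085 0 0 0; 1 0.003 0.001 0.085 0 0 0'
python3 - <<'E'
from h import *
from station import arm
s=arm.get_state();print(s['eef_pos'],s['ee_rot'],s['force'],s['moment'])
go(s,[.585,.2007,.173],-1.173)
f=arm.grab_frame('wrist')
cv2.imwrite('pics/w7.png',cv2.resize(f['img'][140:260,250:390,::-1],None,fx=5,fy=5,interpolation=cv2.INTER_CUBIC))
E
```

```text
t: 9.8
eef_pos: [0.585, 0.2007, 0.1868]
ee_rot: [3.14, 0.001, -1.173]
force: [0.8, 0.5, -1.6]
width: 0.0179
[0.58496309 0.20072878 0.18680825] [ 3.13958301e+00  6.44125967e-04 -1.17331864e+00] [ 0.76402045  0.53312231 -1.62805088] [ 0.07984706  0.0373661  -0.02628529]
t [ 0.0002 -0.0002  0.046 ] r [ 0.0019  0.0006 -0.0003] dist 0.014 deg 0.1
```

View pics/w7.png

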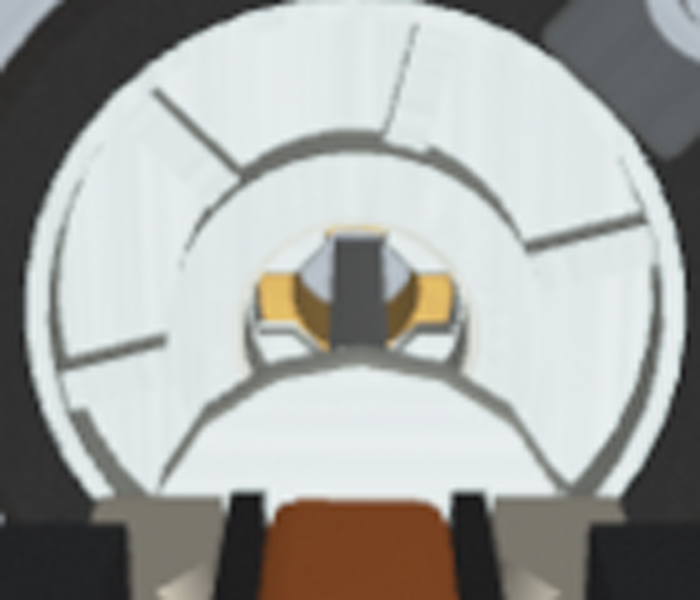

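```bash
python3 -m inch '1 0 0 0.01 0 0 0; 1 0 0 0.02 0 0 0; 1 0 0 0.03 0 0 0; 1 0 0 0.035 0 0 0; 1 0 0 0.035 0 0 0'; python3 -m inch '1 0 0 0.003 0 0 0; 1 0 0 0.006 0 0 0; 1 0 0 0.009 0 0 0; 1 0 0 0.009 0 0 0'
```

```text
t: 10.35
eef_pos: [0.5851, 0.2009, 0.1768]
ee_rot: [3.14, 0.001, -1.173]
force: [0.3, 0.1, -2.6]
width: 0.0178
t: 10.75
eef_pos: [0.5852, 0.2009, 0.1744]
ee_rot: [3.141, 0.001, -1.173]
force: [-0.1, 0.6, -3.1]
width: 0.018
```

```bash
python3 -m inch '1 0 0 0.003 0 0 0; 1 0 0 0.006 0 0 0; 1 0 0 0.009 0 0 0; 1 0 0 0.009 0 0 0';python3 -m inch '1 0 0 0.003 0 0 0; 1 0 0 0.006 0 0 0; 1 0 0 0.006 0 0 0'
```

```text
t: 11.15
eef_pos: [0.5852, 0.2009, 0.1716]
ee_rot: [3.141, 0.001, -1.173]
force: [-0.5, -0.5, -3.3]
width: 0.0179
t: 11.45
eef_pos: [0.5852, 0.2009, 0.1698]
ee_rot: [3.141, 0.001, -1.173]
force: [0.4, -0.4, -2.2]
width: 0.0178
```

```bash
python3 -m inch '1 0 0 0.002 0 0 0; 1 0 0 0.004 0 0 0; 1 0 0 0.006 0 0 0; 1 0 0 0.008 0 0 0; 1 0 0 0.01 0 0 0';python3 -m inch '1 0 0 0.002 0 0 0; 1 0 0 0.004 0 0 0; 1 0 0 0.006 0 0 0;1 0 0 0.008 0 0 0'
```

```text
t: 11.95
eef_pos: [0.5853, 0.201, 0.167]
ee_rot: [3.141, 0.001, -1.173]
force: [-0.3, 0.1, -0.2]
width: 0.0179
t: 12.35
eef_pos: [0.5858, 0.2011, 0.1658]
ee_rot: [-3.141, 0.001, -1.173]
force: [-2.1, -0.1, 7.1]
width: 0.0177
```

```bash
python3 -m inch '1 0 0 0.003 0 0 0; 1 0 0 0.006 0 0 0; 1 0 0 0.009 0 0 0;1 0 0 0.012 0 0 0'; python3 -m inch '1 0 0 0.003 0 0 0; 1 0 0 0.006 0 0 0; 1 0 0 0.009 0 0 0;1 0 0 0.012 0 0 0'
```

```text
t: 12.75
eef_pos: [0.5858, 0.2011, 0.1622]
ee_rot: [-3.141, 0.0, -1.173]
force: [-2.0, -1.2, 6.7]
width: 0.0175
t: 13.15
eef_pos: [0.5858, 0.201, 0.1586]
ee_rot: [-3.141, 0.001, -1.173]
force: [-2.1, -0.1, 6.9]
width: 0.0178
```

```bash
python3 -m inch '1 0 0 0.003 0 0 0; 1 0 0 0.006 0 0 0; 1 0 0 0.009 0 0 0;1 0 0 0.012 0 0 0; 1 0 0 0.015 0 0 0; 1 0 0 0.018 0 0 0'; python3 -m inch '1 0 0 0.003 0 0 0; 1 0 0 0.006 0 0 0; 1 0 0 0.009 0 0 0;1 0 0 0.012 0 0 0'
```

```text
t: 13.75
eef_pos: [0.5856, 0.201, 0.153]
ee_rot: [-3.141, 0.001, -1.173]
force: [-2.8, -1.4, 6.1]
width: 0.0176
t: 14.15
eef_pos: [0.5851, 0.2009, 0.1478]
ee_rot: [3.14, 0.001, -1.173]
force: [0.3, -0.2, -3.3]
width: 0.0181
```

The force is back to the no-load value of -3.3 N with the tip about 43 mm below the hub's upper end, so the bushing should have dropped. Checking.

```bash
python3 -m inch '1 0 0 0 0 0 0; 1 0 0 0 0 0 0'; python3 - <<'E'
from h import *
from station import arm
f=arm.grab_frame('scene');np.savez('s8.npz',**f)
cv2.imwrite('pics/s8.png',cv2.resize(f['img'][150:260,320:470,::-1],None,fx=5,fy=5,interpolation=cv2.INTER_CUBIC))
E
```

```text
t: 14.35
eef_pos: [0.5852, 0.2009, 0.1481]
ee_rot: [3.14, 0.001, -1.173]
force: [-0.5, -0.3, -2.5]
width: 0.0178
```

View pics/s8.png

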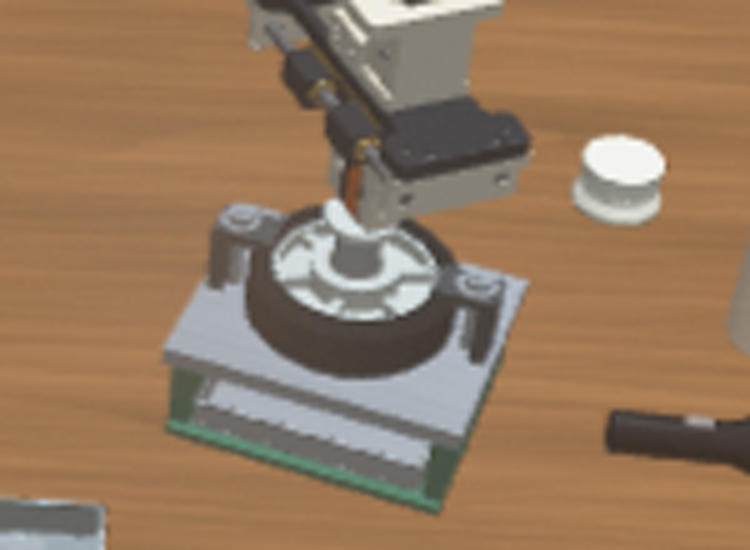

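```bash
python3 -m inch '1 0 0 -0.02 0 0 0; 1 0 0 -0.06 0 0 0; 1 0 0 -0.12 0 0 0; 1 0 0 -0.18 0 0 0; 1 0 0 -0.24 0 0 0; 1 0 0 -0.27 0 0 0; 1 -0.08 0 -0.27 0 0 0; 1 -0.2 0 -0.27 0 0 0; 1 -0.25 0 -0.27 0 0 0; 1 -0.25 0 -0.27 0 0 0; 1 -0.25 0 -0.27 0 0 0'; python3 - <<'E'
from h import *
from station import arm
s=arm.get_state()
f=arm.grab_frame('wrist');im=f['img'][:,:,::-1];np.savez('w9.npz',pos=s['eef_pos'],rot=s['ee_rot'],**f)
W=cam(f,(s['eef_pos'],s['ee_rot']))
cv2.imwrite('pics/w9c.png',cv2.resize(im[60:250,280:375],None,fx=3.1,fy=3.1,interpolation=cv2.INTER_CUBIC))
for u,v in [(320,98),(320,90),(313,98),(327,98),(320,106),(320,87)]: print(u,v,bydepth(f,W,u,v))
E
```

```text
t: 15.5
eef_pos: [0.5562, 0.2702, 0.2296]
ee_rot: [3.141, 0.001, -1.172]
force: [0.2, -0.8, -2.0]
width: 0.0175
320 98 [0.58511711 0.20416257 0.01074975]
320 90 [0.58820049 0.1968225  0.01245241]
313 98 [0.59182227 0.20696677 0.01177086]
327 98 [0.57839846 0.20133305 0.01069105]
320 106 [0.5821775  0.21113017 0.0233419 ]
320 87 [0.58934545 0.19409956 0.01182944]
```

View pics/w9c.png

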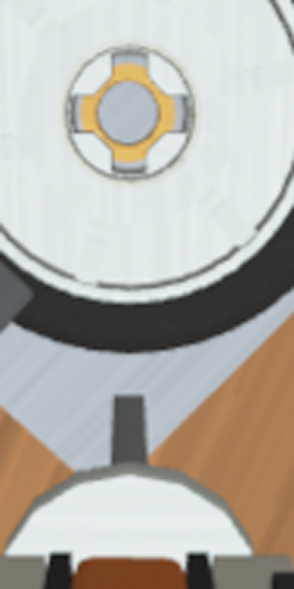

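```bash
python3 - <<'E'
from h import *
from station import arm
f=dict(np.load('w9.npz'));W=cam(f,(f['pos'],f['rot']))
for u,v in [(321,82.6),(307.5,97),(335,97),(321,110.5)]: print(u,v,bydepth(f,W,u,v))
s=arm.get_state()
go(s,[.545,-.0,.25],-.455)
go(s,[.5325,-.2222,.25],-.455)
E
```

```text
321 82.6 [0.58992721 0.19017291 0.03318472]
307.5 97 [0.59693265 0.20768273 0.03195759]
335 97 [0.57203899 0.19719716 0.03179471]
321 110.5 [0.57972305 0.2143918  0.03237963]
t [ 0.8143  0.3833 -0.0684] r [ 6.000e-04  8.000e-04 -6.856e-01] dist 0.271 deg 41.1
t [ 1.4809  0.7087 -0.0685] r [ 6.000e-04  8.000e-04 -6.856e-01] dist 0.493 deg 41.1
```

The bushing's top reads 32 mm above the bench, which is the 10 mm tray floor plus its 22 mm length. It is standing in the tray, so the drift goes back now.

```bash
python3 -m inch '1 0.04 0.02 -0.05 0 0 0; 1 0.14 0.07 -0.07 0 0 -0.06; 1 0.27 0.13 -0.07 0 0 -0.16; 1 0.4 0.19 -0.07 0 0 -0.28; 1 0.53 0.25 -0.07 0 0 -0.4; 1 0.66 0.31 -0.07 0 0 -0.52; 1 0.79 0.37 -0.07 0 0 -0.62; 1 0.9 0.43 -0.07 0 0 -0.686; 1 0.98 0.47 -0.07 0 0 -0.686; 1 1 0.478 -0.07 0 0 -0.686; 1 1 0.478 -0.07 0 0 -0.686'; python3 - <<'E'
from h import *
from station import arm
s=arm.get_state();print(s['eef_pos'])
go(s,[.5325,-.2222,.25],-.455)
go(s,[.5325-.071,-.2222+.0347,.25],-.455)
E
```

```text
t: 16.65
eef_pos: [0.5401, -0.0639, 0.2511]
ee_rot: [-3.141, 0.0, -0.458]
force: [-0.1, 0.9, -2.2]
width: 0.0178
[ 0.54006182 -0.06394425  0.25114951]
t [0.2106 0.4843 0.0036] r [-0.0004  0.0002 -0.0028] dist 0.158 deg 0.2
t [-0.0528  0.4852  0.0036] r [-0.0004  0.0002 -0.0028] dist 0.146 deg 0.2
```

```bash
python3 -m inch '1 -0.02 0.12 0 0 0 0; 1 -0.04 0.27 0 0 0 0; 1 -0.05 0.4 0 0 0 -0.003; 1 -0.05 0.47 0 0 0 -0.003; 1 -0.05 0.485 0 0 0 -0.003; 1 -0.05 0.485 0 0 0 -0.003;1 -0.05 0.485 0 0 0 -0.003'; python3 - <<'E'
from h import *
from station import arm
s=arm.get_state();print(s['eef_pos'],s['ee_rot'])
f=arm.grab_frame('wrist');im=f['img'][:,:,::-1];np.savez('w10.npz',pos=s['eef_pos'],rot=s['ee_rot'],**f)
cv2.imwrite('pics/w10.png',im)
W=cam(f,(s['eef_pos'],s['ee_rot']));Rt=R.from_euler('xyz',s['ee_rot'])
cv2.imwrite('pics/w10c.png',cv2.resize(im[60:240,270:375],None,fx=3.3,fy=3.3,interpolation=cv2.INTER_CUBIC))
E
```

```text
t: 17.35
eef_pos: [0.4635, -0.1855, 0.2505]
ee_rot: [-3.141, 0.001, -0.451]
force: [0.2, -0.5, -2.2]
width: 0.0179
[ 0.46348518 -0.1854577   0.2504954 ] [-3.14129545e+00  7.24266999e-04 -4.51174314e-01]
```

View pics/w10c.png

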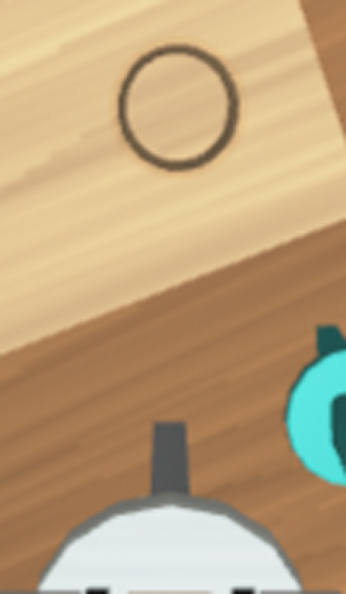

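```bash
python3 - <<'E'
from h import *
f=dict(np.load('w10.npz'));W=cam(f,(f['pos'],f['rot']));Rt=R.from_euler('xyz',f['rot'])
P=lambda x,y:onplane(f,W,270+(x+.5)/3.3-.5,60+(y+.5)/3.3-.5,.078)
c=P(178.5,107.5);print(c,Rt.inv().apply(c-f['pos']),np.linalg.norm(P(117,107)-P(240,107)),np.linalg.norm(P(178,43)-P(178,172)))
p=onplane(f,W,321.5,60+422/3.3-.2,f['pos'][2]-.0797);print('corner',Rt.inv().apply(p-f['pos']))
E
```

```text
[ 0.53251457 -0.22177008  0.078     ] [0.07807994 0.00263168 0.17243812] 0.033890896554043655 0.03406051774452369
corner [0.01362479 0.00043182 0.07969003]
```

```bash
python3 -m inch '1 0.07 0.002 0 0 0 0; 1 0.15 0.005 0 0 0 0; 1 0.22 0.008 0 0 0 0; 1 0.26 0.008 0 0 0 0; 1 0.26 0.008 0.04 0 0 0; 1 0.26 0.008 0.12 0 0 0; 1 0.26 0.008 0.2 0 0 0; 1 0.26 0.008 0.24 0 0 0; 1 0.26 0.008 0.24 0 0 0'; python3 - <<'E'
from h import *
from station import arm
s=arm.get_state()
go(s,[.5325,-.222,.090],-.455)
f=arm.grab_frame('wrist');im=f['img'][:,:,::-1]
cv2.imwrite('pics/w11.png',im)
E
```

```text
t: 18.3
eef_pos: [0.5304, -0.2216, 0.1762]
ee_rot: [3.141, 0.005, -0.451]
force: [-0.0, 0.1, -1.8]
width: 0.0178
t [ 0.0082 -0.0022  0.2874] r [0.001  0.0047 0.0035] dist 0.086 deg 0.4
```

View pics/w11.png

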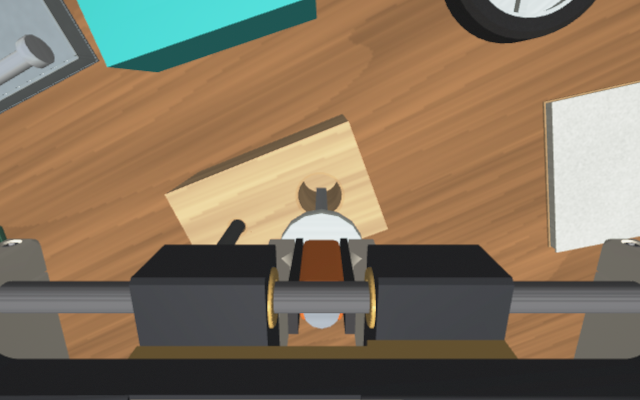

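```bash
python3 -m inch '1 0.007 -0.001 0 0 0.003 0.003; 1 0.007 -0.001 0.03 0 0.003 0.003; 1 0.007 -0.001 0.06 0 0.003 0.003; 1 0.007 -0.001 0.09 0 0.003 0.003; 1 0.007 -0.001 0.09 0 0.003 0.003'; python3 - <<'E'
from h import *
from station import arm
s=arm.get_state()
go(s,[.5325,-.222,.090],-.455)
E
```

```text
t: 18.85
eef_pos: [0.5328, -0.2228, 0.1494]
ee_rot: [3.141, 0.001, -0.455]
force: [-1.0, 0.2, -3.0]
width: 0.0177
t [-0.002  -0.0021  0.1981] r [ 0.0007  0.0007 -0.0002] dist 0.059 deg 0.1
```

```bash
python3 -m inch '1 -0.001 -0.002 0.04 0 0 0; 1 -0.001 -0.002 0.08 0 0 0; 1 -0.001 -0.002 0.12 0 0 0; 1 -0.001 -0.002 0.16 0 0 0; 1 -0.001 -0.002 0.18 0 0 0; 1 -0.001 -0.002 0.18 0 0 0'; python3 -m inch '1 0 0 0.004 0 0 0; 1 0 0 0.008 0 0 0; 1 0 0 0.012 0 0 0; 1 0 0 0.015 0 0 0'
```

```text
t: 19.45
eef_pos: [0.5334, -0.2223, 0.0959]
ee_rot: [3.141, 0.0, -0.455]
force: [-0.5, 0.0, -2.4]
width: 0.0176
t: 19.85
eef_pos: [0.5342, -0.2224, 0.093]
ee_rot: [-3.141, -0.003, -0.455]
force: [-0.6, 1.0, -2.0]
width: 0.0181
```

```bash
python3 -m inch '1 0 0 0.003 0 0 0; 1 0 0 0.006 0 0 0; 1 0 0 0.006 0 0 0'; python3 -m inch '1 0 0 0.002 0 0 0; 1 0 0 0.004 0 0 0; 1 0 0 0.004 0 0 0'
```

```text
t: 20.15
eef_pos: [0.534, -0.2224, 0.0909]
ee_rot: [3.142, -0.002, -0.455]
force: [-0.4, -1.1, -3.0]
width: 0.0175
t: 20.45
eef_pos: [0.5342, -0.2224, 0.0901]
ee_rot: [-3.142, -0.002, -0.455]
force: [-1.0, 0.2, 1.0]
width: 0.0179
```

```bash
python3 -m inch '0.6 0 0 0 0 0 0; 0.5 0 0 0 0 0 0; 0.4 0 0 0 0 0 0; 0.4 0 0 0 0 0 0; 0.4 0 0 0 0 0 0; 0.4 0 0 0 0 0 0'; python3 - <<'E'
from h import *
from station import arm
f=arm.grab_frame('wrist');im=f['img'][:,:,::-1]
cv2.imwrite('pics/w12.png',im)
E
```

```text
t: 21.05
eef_pos: [0.5341, -0.2224, 0.0898]
ee_rot: [3.142, -0.002, -0.455]
force: [-0.7, -0.7, -0.5]
width: 0.0522
```

View pics/w12.png

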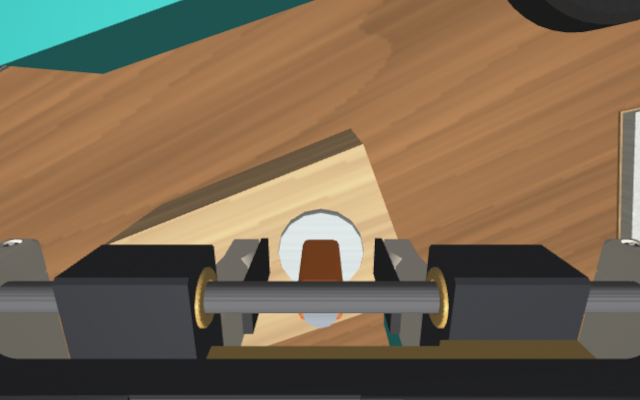

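Released and free of the fingers. I'll lift straight up, move to the side view and check.

```bash
python3 -m inch '0.4 0 0 -0.04 0 0 0; 0.4 0 0 -0.12 0 0 0; 0.4 0 0 -0.25 0 0 0; 0.4 0 0 -0.38 0 0 0; 0.4 0 0 -0.45 0 0 0; 0.4 -0.1 0 -0.45 0 0 0; 0.4 -0.2 0 -0.45 0 0 0; 0.4 -0.26 0 -0.45 0 0 0; 0.4 -0.26 0 -0.45 0 0 0; 0.4 -0.26 0 -0.45 0 0 0;  0.4 -0.26 0 -0.45 0 0 0'; python3 - <<'E'
from h import *
from station import arm
s=arm.get_state()
f=arm.grab_frame('wrist');im=f['img'][:,:,::-1];W=cam(f,(s['eef_pos'],s['ee_rot']))
cv2.imwrite('pics/w13.png',im)
hsv=cv2.cvtColor(im,cv2.COLOR_BGR2HSV)
g=((hsv[...,1]<40)&(hsv[...,2]>170)).astype(np.uint8);g[135:]=0;g[:60]=0;g[:,:290]=0;g[:,380:]=0
c=max(cv2.findContours(g,cv2.RETR_EXTERNAL,cv2.CHAIN_APPROX_NONE)[0],key=cv2.contourArea);e=cv2.fitEllipse(c)
u,v=e[0];print(e,onplane(f,W,u,v,.0865))
for du,dv in [(-19,0),(19,0),(0,-19),(0,20),(3,3)]: print(np.round(bydepth(f,W,u+du,v+dv),4))
f=arm.grab_frame('scene');
cv2.imwrite('pics/s13.png',f['img'][:,:,::-1])
cv2.imwrite('pics/s13c.png',cv2.resize(f['img'][150:290,200:440,::-1],None,fx=3.3,fy=3.3,interpolation=cv2.INTER_CUBIC))
E
```

```text
t: 22.2
eef_pos: [0.4644, -0.1881, 0.2251]
ee_rot: [-3.141, -0.003, -0.455]
force: [0.1, 0.3, -0.1]
width: 0.0527
((321.1957702636719, 92.45619201660156), (51.83403396606445, 54.04452896118164), 1.412490963935852) [ 0.53477359 -0.22280624  0.0865    ]
[ 0.5416 -0.2089  0.0868]
[ 0.528  -0.2368  0.0863]
[ 0.5479 -0.2292  0.0869]
[ 0.5205 -0.2158  0.0876]
[ 0.5322 -0.2238  0.1375]
```

View pics/w13.png

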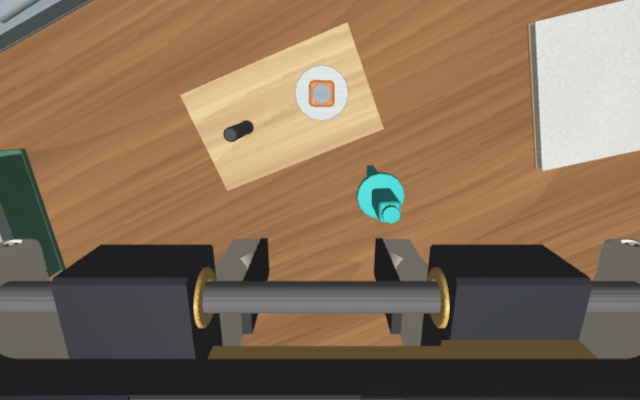

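View pics/s13c.png

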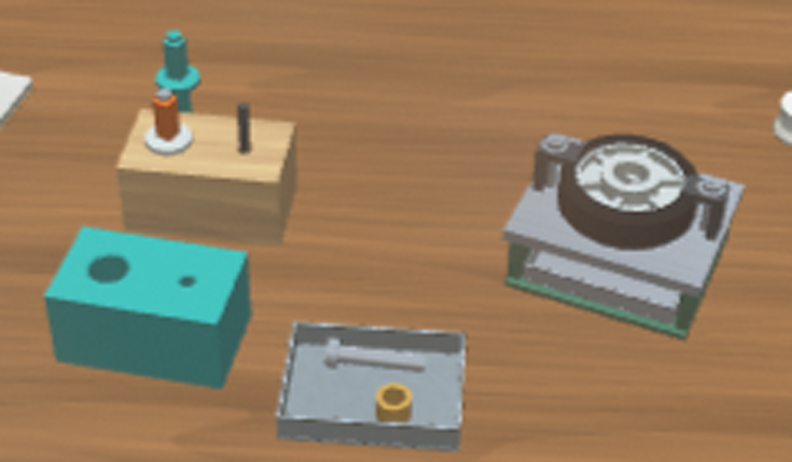

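The drift stands home: its guard's top is level at 0.086–0.088 m and its top at 0.1375 m. The picture shows the punch, look-alike, dish and wheel where they were. Handing in.

```bash
python3 -m inch '0.4 0 0 0 0 0 0; 0.4 0 0 0 0 0 0'; python3 -c "
from station import arm
print(arm.job_done())"
```

```text
t: 22.5
eef_pos: [0.4639, -0.1881, 0.2243]
ee_rot: [3.141, -0.001, -0.455]
force: [0.1, 0.5, 0.1]
width: 0.0531
the job is handed in; nothing more can be done
None
```

The bushing is out and standing in the steel tray, and the orange drift is back in its hole. I handed the job in at about 22.5 s of the 72 s.

- **Notches:** I found their direction in the wrist camera's pictures and turned the blade to match above the hub. It then went down in small steps past the shoulder without touching it, so I did not need to search for the notches by turning it under touch.
- **Pressing:** It took a steady push of about 9–10 N at roughly 9 mm/s. The bushing let go with the blade's tip about 43 mm below the hub's upper end.
- **Bushing:** Seen through the bore, its top reads about 32 mm above the bench, which is the tray floor plus its own length. The scene camera could not see it in the tray.
- **Drift:** Its guard's top reads 86–88 mm and its top 137 mm, the same as before I took it. It stands about 1–2 mm from where it stood, within the hole's play.
- **Other things:** In the last pictures the punch, the turquoise look-alikes, the old bushing, the bolt and the clamped wheel look unmoved. I did not check every listed item one by one. No check failed.

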